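Knock home the truss pins

TASK

Two lengths of stage truss have been butted together, but the two brass pins in the chord nearest the robot still stand proud. Knock both pins fully home with the mallet, striking each squarely along its own leaning line and keeping the hand itself off the truss and pins. Then stand the mallet back on the table on one of its faces, clear of the truss, and leave the tea caddy, carton and tray where they are.

Things in the scene. Friction and masses are not known exactly. Their poses are not given: they have to be found in the camera images.
- truss: Two lengths (500 mm to +y, 290 mm to -y) of aluminium truss butted at y = 0, lying on 48 mm timber bearers; fixed. Three 50 mm chord tubes along y, axes at (x, z) = (0, 73) near, (120, 281) apex, (240, 73) mm far. Origin on the table straight below the near chord's axis at the butt joint; x away from the robot to the far chord, y along the chords to the robot's left, z up.
- joint_mid (a point): On the near chord's axis at the butt joint (truss (0, 0, 73) mm); axes as the truss's. Two brass-coloured pins cross this axis, 30 mm either side of here along y, leaning 30 degrees from vertical: from chord axis to pin top is (-0.5, 0, 0.866), up and towards the robot. The apex and far chords' pins are home already.
- pin_left_top (a point): Centre of the struck end of the left pin (truss y = +30 mm); moves with it. Round tapered steel pin 79 mm long, 15 mm across near this end (12 mm flat). This end stands 34 mm proud of the tube, along the pin, at joint value 0 and 6 mm proud when home. z points out along the pin; driving goes along -z.
- pin_right_top (a point): The same for the right pin (truss y = -30 mm).
- pin_left (a joint): How far the left pin (the one at truss y = +30 mm) has been driven in along its own line, m: 0 at its most proud, 0.028 hard home against its stop. Resists with about 5 N of friction in its taper plus a springback of 80 N/m (2.2 N at home); it stays where it is knocked to.
- pin_right (a joint): How far the right pin (the one at truss y = -30 mm) has been driven in along its own line, m: 0 at its most proud, 0.028 hard home against its stop. Resists with about 5 N of friction in its taper plus a springback of 80 N/m (2.2 N at home); it stays where it is knocked to.
- mallet: Mallet, 0.37 to 0.55 kg: black rubber barrel head 56 mm across, 84 mm long, a flat 52 mm face at each end; orange rubber-covered handle 24 mm wide, 34 mm deep, flat sides. Starts standing on a face, handle level. Origin at the centre of that face, z along the head to the other face; the handle runs along -x, its centre line at z = 42 mm, to 170 mm from the head's axis.
- mallet_grip (a point): A good place to grip the mallet: on the handle's centre line, 64 mm from the head's axis (mallet x = -64, z = 42 mm); axes as the mallet's. A grip of about 60 N holds it through the blows; driving on much past the pin's stop turns it in the grip.
- caddy: Green metal tea caddy, upright cylinder 66 mm across, 122 mm tall; origin at the centre of its underside. Bystander.
- carton: White and blue carton standing upright, 75 x 55 x 140 mm; origin at the centre of its underside. Bystander.
- tray: Shallow pale wooden tray, 150 x 210 x 35 mm, with two R-clips in it; origin at the centre of its underside. Bystander.
Not all that is in view belongs to the job. Leave any pink look-alike of the mallet alone.

How it is judged:
By the outcome, as a careful person would: the job done as asked, in the order asked, and still so for the second after the job is handed in, with the robot touching nothing.
It also fails if it takes over 45 s, if anything falls off the work surface, if the arm or the gripper's body presses on something with over 40 N, if the wrist force passes 120 N, or if a joint passes its speed limit or range.

ROBOT

A 6-joint arm with a two-finger parallel gripper is mounted at the origin on the work surface. World frame = base frame: x ahead of the robot, y to its left, z up, the work surface at z = 0. Lengths are in m, angles in rad, forces in N, time in s.
With the tool pointing down it reaches from about 0.25 to 0.725 m from the base axis. Payload 4 kg.
Tool frame: the origin (TCP) lies on the centre line of the jaws, within the pads' length; the fingertips stand 22 mm ahead of it and the grasp point (between the pads) lies 3 mm ahead of it; z points along the fingers, y is the line along which they close (so a half turn about z gives the same grasp; the last joint's range is limited). The gripper opens to 85 mm and grips with 20 to 120 N. Pads are 22 mm wide; open, the fingers measure 114 mm over their backs; the gripper's body (76 mm by 85 mm) begins 54 mm behind the grasp point. The pads swing forward as they close: fully open they stand 13 mm farther back than shut.
Start: joints at [-1.299, 0.241, 0.005, 1.335, 0, 1.571], TCP at [0.134, -0.482, 0.253] pointing down, gripper open.
Joint ranges: [-2.72, 2.72], [-1.05, 1.87], [-1.09, 1.28], [-1.99, 2.15], [-1.42, 1.44], [-3.14, 3.14]. Speed limits (rad/s): [2.79, 2.79, 3.14, 3.14, 3.14, 3.14].

INTERFACE

Orientations are given as a unit quaternion [x, y, z, w].
In Python, from workcell import bot gives the robot as it stands.
- The arm moves only by the shell command python3 -m inch 'ROWS'. ROWS is JSON, one flat list of numbers, 7 for each row, row after row: the shift along the world's x, y, z in mm, then the turn, a rotation vector about the world's x, y, z in rad, then the opening in per cent of the stroke, from 0 (shut) to 100 (fully open). A call has 1 to 8 rows; each row is the pose to reach, as a shift and turn from the pose commanded when the call began; what a row does not reach only later rows make up. A row lasts 1/12 s, in which the tool goes at most 41.7 mm and 7.16 degrees, less where a joint would pass 70% of its speed; a pose out of reach is approached as far as the arm can. A call with a gripper value outside its range is refused whole. The fingers move at their own pace and stop on an object; the grip force is fixed at half the most. Time passes only in rows, so rows that repeat a pose let the fingers close. It gives the time, the measured TCP pose, the force, the opening and the grip force at its end, in the units of the state.
- bot.get_obs(): the state, without advancing time (a new reading comes with each control period).
- bot.camera(name): name is "scene" or "top" or "wrist"; returns the picture (420x560x3 uint8, blue, green, red); there is no depth.
- bot.camera_info(name): a dict with "intrinsics" (3x3 intrinsics, pixels), "camera_from_world" (4x4, takes a point from world to camera coordinates); the wrist camera has in their place "hand_eye" (4x4, takes a point from camera to tool coordinates, whose origin is the TCP and whose axes are the flange's). Camera axes: x right, y down, z forward; pixel columns grow to the right and rows downward; lengths in m; the calibration is good to about 2 mm. A picture is of the moment at which its call begins: read the wrist's pose just before it. camera_info takes no time and is no camera call.
- bot.job_done(): hands the job in; it is judged then, once.
Trained networks look in the newest picture that a camera, given by its name, has taken for a name from the list of things; names that differ only in an ending like _2 or _b are one class to them, and where a whole thing is asked for, a point or a joint stands for the part that bears it (a point fixed in the world has none). Each returns a list of dicts, best first, with "confidence" (0 to 1); they miss things now and then, are a little off and sometimes report something else, mostly with a low value. They report only what shows in the picture. A call takes as long as a camera call. They do not tell look-alikes from the thing itself.
- bot.silhouettes(camera, target): "mask" (420x560 bool, what is visible of it) and "uv" ([column, row] in pixels, amid what is visible of it).
- bot.spot_point(camera, target): "uv" ([column, row] in pixels: a listed point, or the origin of a listed thing).
The state is a dict: "clock": time; "joint_pos": joint angles; "joint_vel": joint speeds; "tau": joint torques, N m; "eef_pos": TCP position; "tool_rot": TCP orientation; "ft_force": force on the tool from outside, world axes, zero at the start; "ft_torque": the same for the moment, N m; "grip_width": finger opening in m; "grasp_force": force on a finger pad.
Only numpy, scipy, OpenCV 4.12 (cv2) and the standard library are available. Lean on these libraries where they do the work, as an engineer would, in place of code of your own. Each camera call takes 0.05 s, during which the arm holds its last target. There are 200 camera calls.

## Working session

There is one attempt and no reset: what is moved stays moved. The work goes in short steps, Python scripts to look and compute and a shell command to move; the robot and the scene stay as the last step left them, time stands still between calls to the robot, and variables do not carry over. Pictures are saved under pics/ and viewed, at most 10 in all, crops included, and the job is handed in when it is done.

```bash
ls; mkdir -p pics
cat > h.py <<'E'
import numpy as np, cv2
from workcell import bot
from scipy.spatial.transform import Rotation as R
def cam(n):
    i=bot.camera_info(n); K=np.array(i["intrinsics"])
    if n=="wrist":
        o=bot.get_obs(); T=np.eye(4); T[:3,:3]=R.from_quat(o["tool_rot"]).as_matrix(); T[:3,3]=o["eef_pos"]
        return K, np.linalg.inv(T@np.array(i["hand_eye"]))
    return K, np.array(i["camera_from_world"])
def onz(n,uv,z):
    K,T=cam(n); d=T[:3,:3].T@np.linalg.inv(K)@[uv[0],uv[1],1]; c=-T[:3,:3].T@T[:3,3]
    return c+d*(z-c[2])/d[2]
def tri(obs):
    A=[]
    for K,T,uv in obs:
        P=K@T[:3]; A+= [uv[0]*P[2]-P[0], uv[1]*P[2]-P[1]]
    A=np.array(A); A/=np.linalg.norm(A[:,:3],axis=1)[:,None]
    return np.linalg.lstsq(A[:,:3],-A[:,3],rcond=None)[0]
def proj(n,p):
    K,T=cam(n); q=K@(T[:3,:3]@p+T[:3,3]); return q[:2]/q[2]
E
python3 - <<'E'
from h import *
ims=[]
for n in ("scene","top"):
    im=bot.camera(n); cv2.imwrite(f"pics/{n}0.png",im)
    for t in ("joint_mid","pin_left_top","pin_right_top","mallet","mallet_grip","truss","caddy","carton","tray"):
        print(n,t,[(np.round(d["uv"],1).tolist(),round(d["confidence"],2)) for d in bot.spot_point(n,t)[:3]])
o=bot.get_obs(); print(o)
for n in ("scene","top"):
    K,T=cam(n); print(n,-T[:3,:3].T@T[:3,3],T[2,:3])
E
```

```text
pics
scene joint_mid [([272.4, 280.2], 0.83)]
scene pin_left_top [([292.1, 268.9], 0.4)]
scene pin_right_top [([290.4, 267.6], 0.73), ([270.6, 257.9], 0.49), ([181.2, 179.1], 0.47)]
scene mallet [([428.6, 225.9], 0.89), ([375.3, 255.9], 0.85)]
scene mallet_grip [([402.1, 246.5], 0.67), ([424.5, 198.0], 0.62)]
scene truss [([275.0, 293.2], 0.69)]
scene caddy [([229.9, 201.6], 0.78)]
scene carton [([153.4, 212.6], 0.71)]
scene tray [([176.8, 178.0], 0.68)]
top joint_mid [([239.2, 133.3], 0.86)]
top pin_left_top [([226.5, 136.4], 0.46), ([250.6, 139.9], 0.22)]
top pin_right_top [([250.4, 137.8], 0.52)]
top mallet [([116.2, 290.9], 0.96), ([157.8, 221.8], 0.9)]
top mallet_grip [([119.4, 305.7], 0.72), ([133.9, 235.2], 0.68)]
top truss [([242.1, 135.2], 0.9)]
top caddy [([341.8, 221.3], 0.95)]
top carton [([417.5, 164.3], 0.62)]
top tray [([418.5, 216.7], 0.77)]
{'clock': 1.0, 'joint_pos': array([-1.29896071e+00,  2.40538454e-01,  5.01906070e-03,  1.33524228e+00,
       -1.02128240e-05,  1.57080729e+00]), 'joint_vel': array([-0.00048989, -0.00096748,  0.0009555 , -0.00213514,  0.00165505,
       -0.00080941]), 'tau': array([-1.12332086e-04, -3.72212398e+01,  2.52699387e+01,  1.20336517e-03,
       -8.45630552e-05, -4.35865147e-06]), 'eef_pos': array([ 0.13424499, -0.48163239,  0.25334453]), 'tool_rot': array([ 9.90778129e-01,  1.35494278e-01, -2.71140575e-06,  1.78592077e-05]), 'ft_force': array([-0.68305968, -0.12262458,  0.12130946]), 'ft_torque': array([ 0.02600146,  0.01159071, -0.02322822]), 'grasp_force': 0.0, 'grip_width': 0.08546263062917113}
scene [1.07740647 0.22089686 1.1286992 ] [-0.52452837 -0.23134543 -0.81935907]
top [ 0.32658364 -0.07284948  1.40468582] [ 0.08030831 -0.00514026 -0.99675682]
```

View pics/scene0.png

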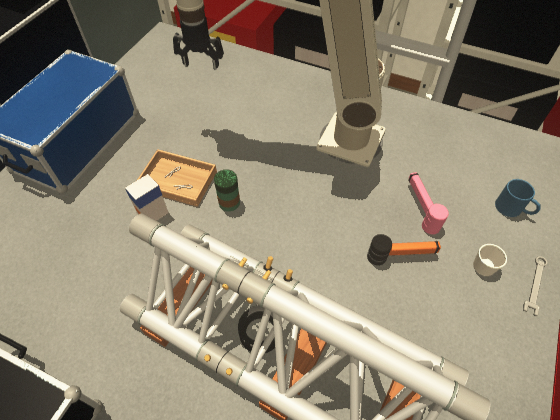

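View pics/top0.png

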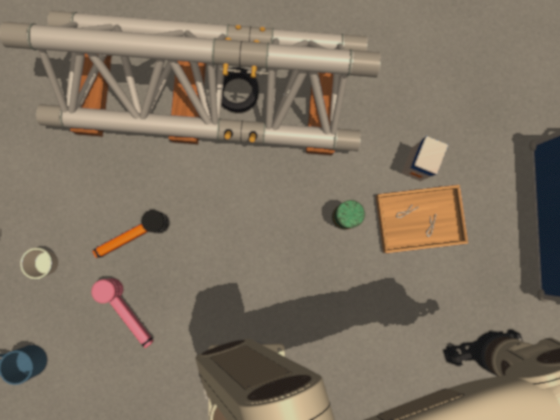

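The scene view shows the orange mallet with its head at (380,250) and handle to (438,246). The proud pins are at (268,262) right and (289,272) left. In the top view the mallet head is at (155,221) with the handle end at (97,254), and the pins are at (228,134) left and (252,137) right. The pink mallet is a decoy.

Run:
```python
from h import *
S=cam("scene");T=cam("top")
def t2(a,b): 
    p=tri([(*S,a),(*T,b)]); return p.round(4), (proj("scene",p)-a).round(1),(proj("top",p)-b).round(1)
print("joint",t2((272.4,280.2),(239.2,133.3)), onz("top",(239.2,133.3),.073))
print("L",t2((290.4,267.6),(226.5,136.4)))
print("R",t2((270.6,257.9),(250.5,138.8)))
print("mal",t2((375.3,255.9),(157.8,221.8)), onz("top",(157.8,221.8),0), onz("scene",(375.3,255.9),0))
print("grip",t2((402.1,246.5),(133.9,235.2)),onz("top",(133.9,235.2),.042), onz("scene",(402.1,246.5),.042))
# near chord direction: ends in top picture, axis z~.073
a=onz("top",(45,115),.073);b=onz("top",(355,141),.073);print("chord",a,b,np.degrees(np.arctan2(*(a-b)[[1,0]])-np.pi/2))
for n,uv in(("caddy",(341.8,221.3)),("carton",(417.5,164.3)),("tray",(418.5,216.7))):print(n,onz("top",uv,0))
# handle axis from silhouette
for n in("top","scene"):
  for d in bot.silhouettes(n,"mallet")[:2]:
    m=np.argwhere(d["mask"])[:,::-1]; print(n,d["uv"],d["confidence"],len(m))
# chord angle from masks of pins home? apex joint
```

```text
joint (array([ 6.253e-01, -1.000e-04,  6.950e-02]), array([2.7, 0.1]), array([ 2.6, -1.2])) [0.62168165 0.00615921 0.073     ]
L (array([0.6026, 0.0328, 0.1282]), array([0.1, 0. ]), array([ 0.1, -0.1]))
R (array([ 0.5968, -0.0245,  0.1251]), array([0.3, 0. ]), array([ 0.3, -0.1]))
mal (array([0.4096, 0.2186, 0.0088]), array([ 0.9, -0. ]), array([ 1. , -0.3])) [0.40938505 0.22302243 0.        ] [0.40551997 0.21619955 0.        ]
grip (array([0.3738, 0.2743, 0.0463]), array([-0.6,  0. ]), array([-0.7,  0.2])) [0.37434127 0.27379176 0.042     ] [0.37022075 0.27611907 0.042     ]
chord [0.67520493 0.48784587 0.073     ] [ 0.59789975 -0.28067573  0.073     ] -5.744030884423627
caddy [ 0.40307487 -0.25204528  0.        ]
carton [ 0.54870631 -0.45340116  0.        ]
tray [ 0.41181245 -0.45088855  0.        ]
top [122.9, 307.3] 0.95 1348
top [141.8, 232.0] 0.79 1170
scene [426.9, 207.7] 0.67 970
scene [391.5, 245.4] 0.61 1098
```

```bash
python3 -m inch '[190,270,0,0,0,0.95,100,190,270,0,0,0,0.95,100,190,270,0,0,0,0.95,100,190,270,0,0,0,0.95,100,190,270,0,0,0,0.95,100,190,270,0,0,0,0.95,100,190,270,0,0,0,0.95,100,190,270,0,0,0,0.95,100]'
```

```text
clock: 1.77
eef_pos: [0.325, -0.2097, 0.2536]
tool_rot: [0.818, 0.576, 0.0, 0.0]
ft_force: [0.4, -0.6, -0.2]
grip_width: 0.0855
grasp_force: 0.0
```

```bash
python3 -m inch '[40,320,0,0,0,0.92,100,40,320,0,0,0,0.92,100,40,320,0,0,0,0.92,100,40,320,0,0,0,0.92,100,40,320,0,0,0,0.92,100,40,320,0,0,0,0.92,100,40,320,0,0,0,0.92,100,40,320,0,0,0,0.92,100]'; python3 -m inch '[10,165,-40,0,0,0,100,10,165,-40,0,0,0,100,10,165,-40,0,0,0,100,10,165,-40,0,0,0,100,10,165,-40,0,0,0,100,10,165,-40,0,0,0,100]'
python3 - <<'E'
from h import *
im=bot.camera("wrist"); cv2.imwrite("pics/w1.png",im)
for t,z in(("mallet",0),("mallet_grip",.042)):
  for d in bot.spot_point("wrist",t): print(t,d["uv"],d["confidence"],onz("wrist",d["uv"],z))
o=bot.get_obs(); print(o["eef_pos"],o["tool_rot"],o["joint_pos"])
E
```

```text
clock: 2.43
eef_pos: [0.3642, 0.1113, 0.2537]
tool_rot: [0.476, 0.879, 0.001, 0.0]
ft_force: [0.6, -0.3, -0.8]
grip_width: 0.0855
grasp_force: 0.0
clock: 2.93
eef_pos: [0.3736, 0.2751, 0.2122]
tool_rot: [0.477, 0.879, -0.001, -0.0]
ft_force: [0.1, -1.2, 0.8]
grip_width: 0.0855
grasp_force: 0.0
mallet [194.2, 44.1] 0.82 [0.24191703 0.33585648 0.        ]
mallet [277.1, 235.4] 0.79 [0.40751648 0.21750549 0.        ]
mallet_grip [285.5, 189.7] 0.85 [0.38062944 0.27425479 0.042     ]
mallet_grip [99.9, 39.6] 0.71 [0.18896859 0.2983867  0.042     ]
[0.37415763 0.27238196 0.21355363] [ 4.79710907e-01  8.77426562e-01 -2.48033007e-04  1.14950593e-04] [ 6.29518660e-01  1.90076767e-01 -1.65237640e-01  1.21583241e+00
 -4.19631584e-04  1.63016918e+00]
```

View pics/w1.png

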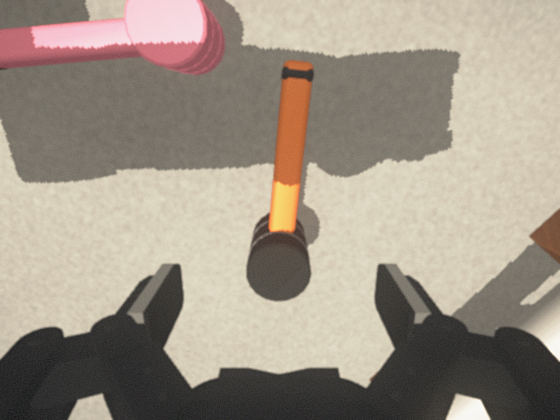

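The wrist view shows the handle running from (297,66) to (283,228) and the top face of the head near (278,266). The pink mallet is off to the upper left.

Run:
```python
from h import *
a=onz("wrist",(298,64),.059);b=onz("wrist",(283,226),.059);c=onz("wrist",(278,266),.084)
d=(a-b)[:2];d/=np.linalg.norm(d);print(a,b,c,np.degrees(np.arctan2(d[1],d[0])))
print("tail from c",np.linalg.norm((a-c)[:2]))
d2=(a-c)[:2]/np.linalg.norm((a-c)[:2]);print(np.degrees(np.arctan2(d2[1],d2[0])))
print("grip",a[:2]-d*.106,c[:2]+d*.064)
x=R.from_quat(bot.get_obs()["tool_rot"]).as_matrix()[:,0];print(np.degrees(np.arctan2(x[1],x[0])))
```

```text
[0.33165925 0.36662352 0.059     ] [0.39409041 0.24884305 0.059     ] [0.40444937 0.22451552 0.084     ] 117.9264427359402
tail from c 0.159665534398477
117.12229383022643
grip [0.38130304 0.27296726] [0.37447576 0.2810627 ]
122.66695656402376
```

```bash
python3 -m inch '[5,1,-80,0,0,-0.09,100,5,1,-80,0,0,-0.09,100,5,1,-120,0,0,-0.09,100,5,1,-150,0,0,-0.09,100,5,1,-169,0,0,-0.09,100,5,1,-169,0,0,-0.09,100,5,1,-169,0,0,-0.09,100]'; python3 -m inch '[0,0,0,0,0,0,0,0,0,0,0,0,0,0,0,0,0,0,0,0,0,0,0,0,0,0,0,0,0,0,0,0,0,0,0,0,0,0,0,0,0,0,0,0,0,0,0,0,0]'
```

```text
clock: 3.67
eef_pos: [0.3792, 0.2727, 0.0444]
tool_rot: [0.519, 0.855, -0.001, -0.0]
ft_force: [0.0, 0.2, -0.1]
grip_width: 0.0854
grasp_force: 0.0
clock: 4.25
eef_pos: [0.3797, 0.2749, 0.0452]
tool_rot: [0.518, 0.855, 0.001, 0.0]
ft_force: [-1.1, -0.6, 6.4]
grip_width: 0.0235
grasp_force: 60.6
```

```bash
cat > plan.py <<'E'
from h import *
a=np.radians(-5.7); Rz=R.from_euler("z",a).as_matrix()
u=Rz@[-.5,0,.8660254]; h=Rz@[-.8660254,0,-.5]; ty=Rz@[0,1,0]
mid=np.array([.627,.002,.073])
Rt=np.c_[h,np.cross(-u,h),-u]
def tcp(side,gap,L=.064): return mid+ty*.03*side+u*(.059+.045+gap)+h*L
def go(side,gap,L=.064):
    o=bot.get_obs(); Rc=R.from_quat(o["tool_rot"]).as_matrix()
    print("shift mm",((tcp(side,gap,L)-o["eef_pos"])*1000).round(1),"rotvec",R.from_matrix(Rt@Rc.T).as_rotvec().round(3),"target",tcp(side,gap,L).round(4))
E
python3 -m inch '[0,0,40,0,0,0,0,0,0,80,0,0,0,0,0,0,120,0,0,0,0,0,0,150,0,0,0,0,0,0,150,0,0,0,0]' 
python3 -c "
from plan import *
go(1,.04);go(-1,.04)"
```

```text
clock: 4.67
eef_pos: [0.3821, 0.2766, 0.2004]
tool_rot: [0.518, 0.855, 0.005, 0.002]
ft_force: [1.6, 1.1, -3.2]
grip_width: 0.0234
grasp_force: 61.8
shift mm [ 121.1 -232.1  -34.7] rotvec [-0.316 -0.447  0.963] target [0.5032 0.0445 0.1657]
shift mm [ 115.2 -291.8  -34.7] rotvec [-0.316 -0.447  0.963] target [ 0.4972 -0.0152  0.1657]
```

```bash
python3 -m inch '[90,-230,20,-0.316,-0.447,0.963,0,90,-230,20,-0.316,-0.447,0.963,0,90,-230,20,-0.316,-0.447,0.963,0,90,-230,20,-0.316,-0.447,0.963,0,90,-230,20,-0.316,-0.447,0.963,0,90,-230,20,-0.316,-0.447,0.963,0,90,-230,20,-0.316,-0.447,0.963,0,90,-230,20,-0.316,-0.447,0.963,0]';python3 -m inch '[0,0,0,-0.04,-0.055,0.11,0,0,0,0,-0.04,-0.055,0.11,0,0,0,0,-0.04,-0.055,0.11,0]' 
python3 -c "
from plan import *
go(1,.04)
S=cam('scene');T=cam('top')
o=bot.get_obs();Rc=R.from_quat(o['tool_rot']).as_matrix()
print('exp face',o['eef_pos']+Rc@[-.064,0,.045])
P={}
for n in('scene','top'):
  im=bot.camera(n);cv2.imwrite(f'pics/{n}1.png',im)
  P[n]=im
  print('proj face',proj(n,o['eef_pos']+Rc@[-.064,0,.045]),'head mid',proj(n,o['eef_pos']+Rc@[-.064,0,.003]))
  for t in('mallet','mallet_grip','pin_left_top','pin_right_top','joint_mid'):
    print(n,t,[(np.round(d['uv'],1).tolist(),round(d['confidence'],2)) for d in bot.spot_point(n,t)[:3]])
c=lambda n,x,y:cv2.resize(P[n][y:y+130,x:x+170],None,fx=2.35,fy=4.6*.5,interpolation=3)
a=cv2.resize(P['scene'][190:320,190:360],(400,306));b=cv2.resize(P['top'][90:220,150:320],(400,306))
cv2.imwrite('pics/c1.png',np.hstack([a,b]))
"
```

```text
clock: 5.33
eef_pos: [0.4683, 0.0416, 0.2124]
tool_rot: [0.114, 0.967, -0.017, 0.228]
ft_force: [-0.3, 0.1, -4.8]
grip_width: 0.0235
grasp_force: 61.6
clock: 5.58
eef_pos: [0.4663, 0.0437, 0.2114]
tool_rot: [0.058, 0.965, -0.02, 0.254]
ft_force: [-0.2, -1.3, -4.2]
grip_width: 0.0237
grasp_force: 61.6
shift mm [ 36.9   0.8 -45.7] rotvec [ 0.008 -0.009  0.024] target [0.5032 0.0445 0.1657]
exp face [0.5435339  0.03412885 0.20381441]
proj face [301.41718846 233.8449936 ] head mid [306.47024418 219.6692016 ]
scene mallet [([428.6, 227.2], 0.92), ([302.5, 233.2], 0.7)]
scene mallet_grip [([314.0, 207.6], 0.8), ([425.3, 199.8], 0.64)]
scene pin_left_top [([293.0, 267.3], 0.39)]
scene pin_right_top [([268.2, 257.5], 0.52)]
scene joint_mid [([274.6, 280.7], 0.56)]
proj face [223.40981924 155.27694255] head mid [220.63716973 161.69484147]
top mallet [([225.4, 153.8], 0.77)]
top mallet_grip [([122.8, 310.2], 0.78)]
top pin_left_top [([229.3, 138.2], 0.49)]
top pin_right_top [([250.0, 139.8], 0.36)]
top joint_mid []
```

View pics/c1.png

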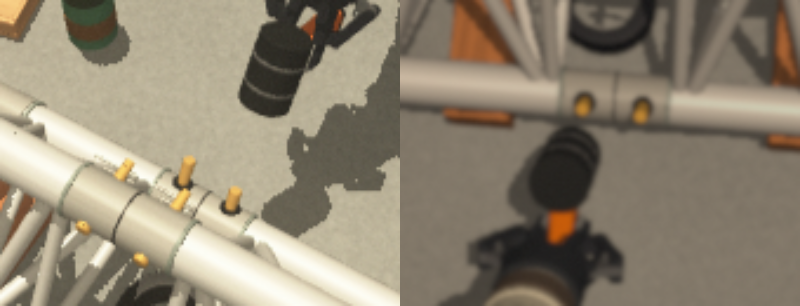

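The crop shows the mallet head, held tail toward the robot, just short of and above the two proud pins. The face is where I predicted it.

```bash
python3 -c "
from plan import *
S=cam('scene');T=cam('top')
print(tri([(*S,(293,267.3)),(*T,(229.3,138.2))]),tri([(*S,(268.2,257.5)),(*T,(250,139.8))]))
for s in(1,-1):
  t=mid+ty*.03*s+u*.059;b=t-u*.034
  print(s,t,'scene top/base',proj('scene',t),proj('scene',b),'top',proj('top',t),proj('top',b))
go(1,.01);print(u)
"
```

```text
[0.59763054 0.03194637 0.12108404] [ 0.59625836 -0.02699078  0.12407249]
1 [0.60062545 0.0347816  0.1240955 ] scene top/base [291.53155233 268.02155636] [288.0112501 278.4602031] top [225.96221344 137.5258663 ] [227.62992309 133.20962666]
-1 [ 0.59466627 -0.02492173  0.1240955 ] scene top/base [271.13195769 257.39037718] [267.94133177 267.81988613] top [251.04349738 139.61128945] [252.13148503 135.24627217]
shift mm [ 48.8  -1.4 -74.6] rotvec [ 0.008 -0.002  0.021] target [0.5181 0.043  0.1397]
[-0.49752778  0.04965987  0.8660254 ]
```

```bash
python3 -m inch '[49,-3,-75,0.008,-0.002,0.021,0,49,-3,-75,0.008,-0.002,0.021,0,49,-3,-75,0.008,-0.002,0.021,0,49,-3,-75,0.008,-0.002,0.021,0,49,-3,-75,0.008,-0.002,0.021,0]'; python3 -c "
from plan import *
go(1,.0)"; python3 -m inch '[2.5,0,-4.3,0,0,0,0,5,-0.5,-8.7,0,0,0,0,7.5,-0.7,-13,0,0,0,0,10,-1,-17.3,0,0,0,0,10,-1,-17.3,0,0,0,0]'; python3 -c "
from plan import *
go(1,-.028);print(bot.get_obs()['ft_force']@u)"
```

```text
clock: 6.6
eef_pos: [0.5179, 0.0412, 0.1388]
tool_rot: [0.048, 0.965, -0.013, 0.258]
ft_force: [-0.1, -0.6, -2.8]
grip_width: 0.0233
grasp_force: 61.6
shift mm [ 5.2  1.3 -7.7] rotvec [ 0.    -0.002  0.   ] target [0.5231 0.0425 0.1311]
clock: 7.02
eef_pos: [0.5293, 0.0406, 0.1229]
tool_rot: [0.048, 0.964, -0.012, 0.26]
ft_force: [-0.7, 0.3, -2.6]
grip_width: 0.0234
grasp_force: 62.0
shift mm [  7.7   0.6 -16.1] rotvec [-0.001  0.003 -0.   ] target [0.537  0.0411 0.1068]
-1.8737857703409981
```

```bash
python3 -m inch '[2.5,-0.2,-4.3,0,0,0,0,5,-0.5,-8.7,0,0,0,0,5,-0.5,-8.7,0,0,0,0]'; python3 -c "
from plan import *
go(1,-.028);print(bot.get_obs()['ft_force']@u)
for n in('scene','top'):
  im=bot.camera(n)
  if n=='scene':a=cv2.resize(im[190:320,190:360],(400,306),interpolation=cv2.INTER_CUBIC)
  else:b=cv2.resize(im[90:220,150:320],(400,306),interpolation=cv2.INTER_CUBIC)
cv2.imwrite('pics/c2.png',np.hstack([a,b]))
"
```

```text
clock: 7.27
eef_pos: [0.5345, 0.04, 0.1137]
tool_rot: [0.048, 0.964, -0.013, 0.26]
ft_force: [-0.0, -0.4, -0.3]
grip_width: 0.0231
grasp_force: 62.2
shift mm [ 2.5  1.1 -6.9] rotvec [-0.001  0.003 -0.   ] target [0.537  0.0411 0.1068]
-0.29696864761979247
```

View pics/c2.png

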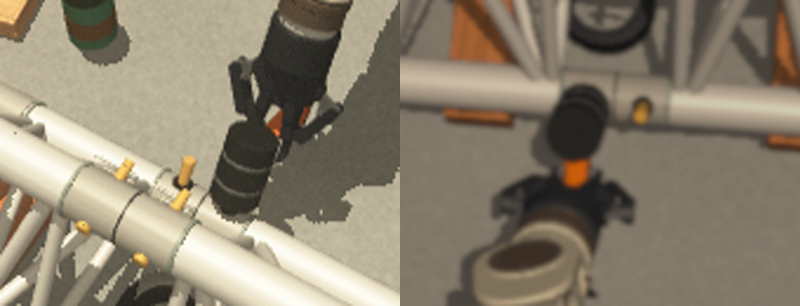

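The head now covers the left pin with its face close to the tube, and the right pin is clear. I'll drive on in small steps.

```bash
python3 -m inch '[1.5,-0.1,-2.6,0,0,0,0,3,-0.3,-5.2,0,0,0,0,3,-0.3,-5.2,0,0,0,0]'; python3 -m inch '[0.75,-0.1,-1.3,0,0,0,0,1.5,-0.1,-2.6,0,0,0,0,1.5,-0.1,-2.6,0,0,0,0]'; python3 -c "
from plan import *
go(1,-.028);print(bot.get_obs()['ft_force']@u)"
```

```text
clock: 7.62
eef_pos: [0.5368, 0.0396, 0.1081]
tool_rot: [0.048, 0.965, -0.013, 0.259]
ft_force: [-0.1, 0.3, -0.2]
grip_width: 0.0235
grasp_force: 62.4
clock: 7.87
eef_pos: [0.5376, 0.0395, 0.1058]
tool_rot: [0.048, 0.965, -0.013, 0.259]
ft_force: [-7.2, 1.3, 6.4]
grip_width: 0.0234
grasp_force: 63.7
shift mm [-0.5  1.7  1. ] rotvec [-0.  0. -0.] target [0.537  0.0411 0.1068]
9.219922700741309
```

```bash
python3 -m inch '[0.5,0,-0.9,0,0,0,0,0.5,0,-0.9,0,0,0,0]'; python3 -m inch '[0.5,0,-0.9,0,0,0,0,0.5,0,-0.9,0,0,0,0]';python3 -c "
from plan import *
go(1,-.028);print(bot.get_obs()['ft_force']@u)"
```

```text
clock: 8.03
eef_pos: [0.5376, 0.0395, 0.1049]
tool_rot: [0.048, 0.965, -0.013, 0.259]
ft_force: [-10.6, 1.3, 9.7]
grip_width: 0.0235
grasp_force: 64.4
clock: 8.2
eef_pos: [0.5375, 0.0395, 0.1037]
tool_rot: [0.048, 0.965, -0.013, 0.258]
ft_force: [-11.4, 1.2, 8.9]
grip_width: 0.023
grasp_force: 64.3
shift mm [-0.5  1.6  3.1] rotvec [-0.    -0.001 -0.   ] target [0.537  0.0411 0.1068]
13.458880461979165
```

```bash
python3 -m inch '[-15,1.5,26,0,0,0,0,-30,3,52,0,0,0,0,-33,-30,52,0,0,0,0,-36,-57,52,0,0,0,0,-36,-57,52,0,0,0,0,-36,-57,52,0,0,0,0]'; python3 -c "
from plan import *
go(-1,.03)
o=bot.get_obs();Rc=R.from_quat(o['tool_rot']).as_matrix();print(o['ft_force'])
for n in('scene','top'):
  im=bot.camera(n)
  print(n,'proj face',proj(n,o['eef_pos']+Rc@[-.064,0,.045]),'pinL home',proj(n,mid+ty*.03+u*.031))
  for t in ('mallet','pin_left_top','pin_right_top'): print(t,[(np.round(d['uv'],1).tolist(),round(d['confidence'],2)) for d in bot.spot_point(n,t)[:3]])
  if n=='scene':a=cv2.resize(im[190:320,190:360],(400,306),interpolation=cv2.INTER_CUBIC)
  else:b=cv2.resize(im[90:220,150:320],(400,306),interpolation=cv2.INTER_CUBIC)
cv2.imwrite('pics/c3.png',np.hstack([a,b]))
"
```

```text
clock: 8.7
eef_pos: [0.501, -0.0188, 0.1542]
tool_rot: [0.05, 0.965, -0.013, 0.257]
ft_force: [0.1, -0.0, -4.5]
grip_width: 0.0232
grasp_force: 61.9
shift mm [1.2 3.2 2.9] rotvec [-0.    -0.004  0.003] target [ 0.5022 -0.0157  0.157 ]
[ 0.12440565 -0.02409578 -4.48262301]
scene proj face [273.0394899  247.67355252] pinL home [288.62539204 276.63910638]
mallet [([274.0, 246.5], 0.95), ([428.5, 226.2], 0.55)]
pin_left_top [([289.5, 273.6], 0.53)]
pin_right_top [([270.9, 258.6], 0.56)]
top proj face [251.55120492 144.42360804] pinL home [227.34124769 133.95675445]
mallet [([251.9, 144.1], 0.61), ([112.8, 292.4], 0.56), ([242.6, 138.5], 0.19)]
pin_left_top [([228.6, 134.9], 0.46)]
pin_right_top []
```

View pics/c3.png

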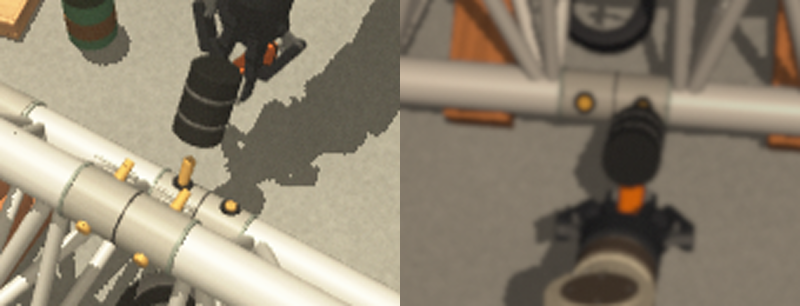

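The left pin is now a short stub at (232,205) in the crop, so it's home. The head is over the right pin, so I'll drive that one next.

```bash
python3 -m inch '[7,0,-9,0,0,0,0,12,0,-17,0,0,0,0,15,0,-22.5,0,0,0,0,17.5,0,-26.8,0,0,0,0,20,-0.5,-31.2,0,0,0,0,22.5,-0.7,-35.5,0,0,0,0,25,-1,-39.8,0,0,0,0,25,-1,-39.8,0,0,0,0]'; python3 -m inch '[1.5,-0.2,-2.6,0,0,0,0,3,-0.3,-5.2,0,0,0,0,3,-0.3,-5.2,0,0,0,0]'; python3 -c "
from plan import *
go(-1,-.028);print(bot.get_obs()['ft_force']@u)"
```

```text
clock: 9.77
eef_pos: [0.5277, -0.0183, 0.1152]
tool_rot: [0.048, 0.965, -0.012, 0.258]
ft_force: [-0.1, 1.2, -4.6]
grip_width: 0.0233
grasp_force: 62.0
clock: 10.02
eef_pos: [0.5308, -0.0187, 0.1105]
tool_rot: [0.048, 0.965, -0.013, 0.259]
ft_force: [-2.5, 1.0, -3.2]
grip_width: 0.0232
grasp_force: 62.5
shift mm [ 0.3  0.2 -3.7] rotvec [-0.  0. -0.] target [ 0.5311 -0.0186  0.1068]
-1.4814191958146827
```

```bash
python3 -m inch '[1,-0.1,-1.7,0,0,0,0,2,-0.2,-3.5,0,0,0,0,2,-0.2,-3.5,0,0,0,0]'; python3 -m inch '[0.5,0,-0.9,0,0,0,0,1,-0.1,-1.7,0,0,0,0,1,-0.1,-1.7,0,0,0,0]'
```

```text
clock: 10.27
eef_pos: [0.5327, -0.019, 0.1072]
tool_rot: [0.048, 0.965, -0.013, 0.259]
ft_force: [-3.0, 1.1, -1.8]
grip_width: 0.0232
grasp_force: 62.6
clock: 10.52
eef_pos: [0.5336, -0.0191, 0.1056]
tool_rot: [0.048, 0.965, -0.013, 0.259]
ft_force: [-4.7, 1.0, -0.3]
grip_width: 0.0231
grasp_force: 62.8
```

```bash
python3 -m inch '[0.5,0,-0.9,0,0,0,0,1,-0.1,-1.7,0,0,0,0,1,-0.1,-1.7,0,0,0,0]'
```

```text
clock: 10.77
eef_pos: [0.5337, -0.0191, 0.1042]
tool_rot: [0.048, 0.965, -0.013, 0.258]
ft_force: [-14.9, 1.9, 9.8]
grip_width: 0.0234
grasp_force: 64.7
```

```bash
python3 -m inch '[-15,1.5,26,0,0,0,0,-30,3,52,0,0,0,0,-60,3,80,0,0,0,0,-90,3,100,0,0,0,0,-110,3,110,0,0,0,0,-110,3,110,0,0,0,0]'; python3 -c "
from plan import *
o=bot.get_obs();Rc=R.from_quat(o['tool_rot']).as_matrix();print(o['ft_force'],o['joint_pos'].round(2))
for n in('scene','top'):
  im=bot.camera(n)
  print(n,'proj face',proj(n,o['eef_pos']+Rc@[-.064,0,.045]),'pins home',proj(n,mid+ty*.03+u*.031),proj(n,mid-ty*.03+u*.031))
  for t in ('mallet','pin_left_top','pin_right_top'): print(t,[(np.round(d['uv'],1).tolist(),round(d['confidence'],2)) for d in bot.spot_point(n,t)[:3]])
  if n=='scene':a=cv2.resize(im[160:290,200:370],(400,306),interpolation=cv2.INTER_CUBIC)
  else:b=cv2.resize(im[90:220,150:320],(400,306),interpolation=cv2.INTER_CUBIC)
cv2.imwrite('pics/c4.png',np.hstack([a,b]))
"
```

```text
clock: 11.27
eef_pos: [0.4229, -0.0167, 0.2162]
tool_rot: [0.048, 0.964, -0.013, 0.26]
ft_force: [0.1, 0.6, -4.3]
grip_width: 0.0234
grasp_force: 62.1
[ 0.11350117  0.60988534 -4.30879036] [-0.01 -0.25 -0.72  0.57 -0.05  0.08]
scene proj face [286.74882756 211.00132108] pins home [288.62539204 276.63910638] [268.49805426 266.00007322]
mallet [([425.5, 225.1], 0.85), ([286.0, 209.0], 0.59)]
pin_left_top [([291.1, 274.4], 0.37)]
pin_right_top []
top proj face [249.85703637 173.68156684] pins home [227.34124769 133.95675445] [251.9431582  136.00184131]
mallet [([114.0, 292.2], 0.67), ([253.5, 172.7], 0.6)]
pin_left_top [([251.6, 135.8], 0.51), ([228.3, 135.3], 0.49)]
pin_right_top [([252.3, 135.0], 0.52)]
```

View pics/c4.png

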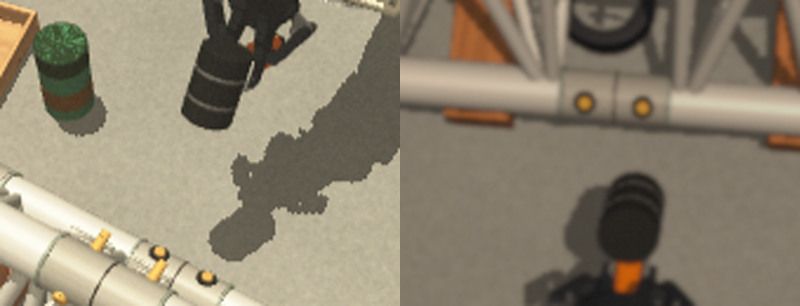

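Both pins now show as equal short stubs at (160,253) and (206,277) in the crop, so both are home. Next I'll level the mallet and set it down near (0.43, 0.08).

```bash
python3 -m inch '[-50,80,0,0.052,0.52,0,0,-50,80,0,0.052,0.52,0,0,-50,80,0,0.052,0.52,0,0,-50,80,0,0.052,0.52,0,0,-50,80,0,0.052,0.52,0,0,-50,80,0,0.052,0.52,0,0,-50,80,0,0.052,0.52,0,0]'; python3 -c "
from plan import *
o=bot.get_obs();Rc=R.from_quat(o['tool_rot']).as_matrix();print(o['eef_pos'],Rc[:,2],Rc[:,0])
print(R.align_vectors([[0,0,-1]],[Rc[:,2]])[0].as_rotvec())"
```

```text
clock: 12.25
eef_pos: [0.375, 0.0634, 0.2128]
tool_rot: [0.05, 0.999, -0.0, 0.001]
ft_force: [-0.7, -0.5, -5.1]
grip_width: 0.023
grasp_force: 61.9
[0.37499299 0.06343394 0.21281631] [ 1.32976755e-03 -3.81868608e-04 -9.99999043e-01] [-0.99496485  0.10021524 -0.00136134]
[0.00038187 0.00132977 0.        ]
```

```bash
python3 -m inch '[0,0,-40,0,0,0,0,0,0,-80,0,0,0,0,0,0,-120,0,0,0,0,0,0,-145,0,0,0,0,0,0,-155,0,0,0,0,0,0,-160,0,0,0,0,0,0,-160,0,0,0,0,0,0,-160,0,0,0,0]'; python3 -m inch '[0,0,-3,0,0,0,0,0,0,-6,0,0,0,0,0,0,-6,0,0,0,0,0,0,-6,0,0,0,0]'
python3 -c "
from plan import *
im=bot.camera('scene');cv2.imwrite('pics/c5.png',cv2.resize(im[120:290,200:400],(600,510),interpolation=cv2.INTER_CUBIC))"
```

```text
clock: 12.92
eef_pos: [0.3752, 0.0636, 0.0548]
tool_rot: [0.05, 0.999, 0.0, 0.002]
ft_force: [0.6, 0.4, -4.3]
grip_width: 0.0234
grasp_force: 61.9
clock: 13.25
eef_pos: [0.375, 0.0638, 0.0481]
tool_rot: [0.05, 0.999, 0.0, 0.001]
ft_force: [-0.2, -0.6, -4.0]
grip_width: 0.0235
grasp_force: 61.9
```

View pics/c5.png

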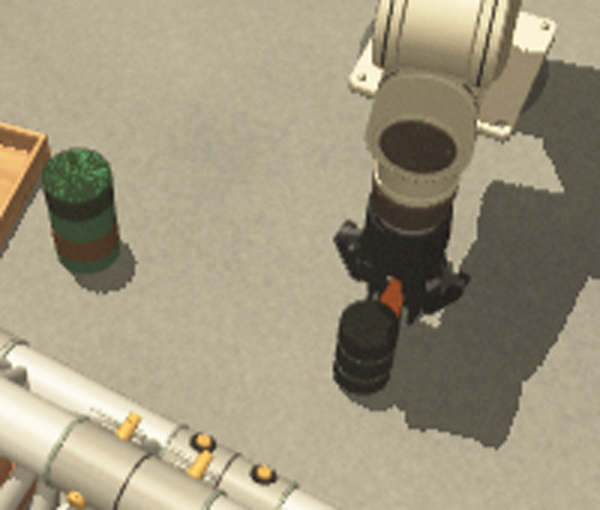

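The mallet is upright just above the table, clear of the truss, and both pins are stubs. I'll lower it to contact.

```bash
python3 -m inch '[0,0,-1.5,0,0,0,0,0,0,-1.5,0,0,0,0]'; python3 -m inch '[0,0,-1.5,0,0,0,0,0,0,-1.5,0,0,0,0]'; python3 -m inch '[0,0,-1.5,0,0,0,0,0,0,-1.5,0,0,0,0]'
```

```text
clock: 13.47
eef_pos: [0.3748, 0.0638, 0.0462]
tool_rot: [0.05, 0.999, 0.0, 0.001]
ft_force: [-0.0, 0.5, -3.8]
grip_width: 0.0235
grasp_force: 61.9
clock: 13.63
eef_pos: [0.3746, 0.0637, 0.0446]
tool_rot: [0.05, 0.999, 0.0, 0.0]
ft_force: [0.6, -0.0, -4.4]
grip_width: 0.0231
grasp_force: 61.9
clock: 13.8
eef_pos: [0.3748, 0.0638, 0.0435]
tool_rot: [0.05, 0.999, 0.0, 0.001]
ft_force: [-1.0, -1.0, -0.4]
grip_width: 0.0229
grasp_force: 62.8
```

```bash
python3 -m inch '[0,0,-1.5,0,0,0,0,0,0,-1.5,0,0,0,0]'; python3 -m inch '[0,0,0,0,0,0,50,0,0,0,0,0,0,60,0,0,0,0,0,0,60,0,0,0,0,0,0,60,0,0,0,0,0,0,60]'; python3 -m inch '[0,0,15,0,0,0,60,0,0,50,0,0,0,60,0,0,90,0,0,0,60,0,0,130,0,0,0,60,0,0,170,0,0,0,60,0,0,170,0,0,0,60]';python3 -c "
from plan import *
im=bot.camera('scene');cv2.imwrite('pics/c6.png',cv2.resize(im[110:310,130:450],(800,500),interpolation=cv2.INTER_CUBIC))
for n in ('scene','top'):
  bot.camera(n)
  for t in('mallet','caddy','carton','tray'):
    for d in bot.spot_point(n,t)[:2]: print(n,t,onz(n,d['uv'],0).round(3),round(d['confidence'],2))"
```

```text
clock: 13.97
eef_pos: [0.3747, 0.0638, 0.0432]
tool_rot: [0.05, 0.999, 0.0, 0.001]
ft_force: [-7.4, -0.6, 15.9]
grip_width: 0.023
grasp_force: 65.0
clock: 14.38
eef_pos: [0.3749, 0.0638, 0.0418]
tool_rot: [0.05, 0.999, 0.0, 0.001]
ft_force: [-0.1, -0.4, -0.2]
grip_width: 0.051
grasp_force: 0.0
clock: 14.88
eef_pos: [0.3792, 0.0645, 0.2191]
tool_rot: [0.05, 0.999, 0.002, 0.007]
ft_force: [2.1, 0.4, 0.6]
grip_width: 0.0514
grasp_force: 0.0
scene mallet [0.431 0.058 0.   ] 0.91
scene mallet [0.233 0.328 0.   ] 0.87
scene caddy [ 0.411 -0.257  0.   ] 0.91
scene carton [ 0.552 -0.451  0.   ] 0.75
scene carton [0.434 0.054 0.   ] 0.61
scene tray [ 0.404 -0.447  0.   ] 0.7
scene tray [0.356 0.059 0.   ] 0.24
top mallet [0.233 0.334 0.   ] 0.88
top mallet [0.443 0.059 0.   ] 0.65
top caddy [ 0.411 -0.261  0.   ] 0.87
top caddy [ 0.41  -0.452  0.   ] 0.53
top carton [ 0.548 -0.453  0.   ] 0.89
top tray [ 0.413 -0.45   0.   ] 0.7
```

View pics/c6.png

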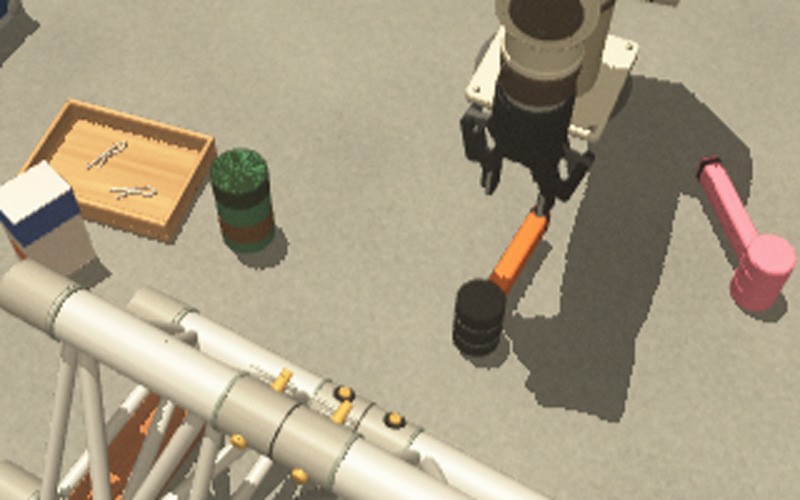

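The mallet stands upright at (478,320) in the crop with its handle level. Both pins are seated at (344,393) and (395,420), and the bystanders haven't moved. I'll let it settle for a moment, then hand in.

```bash
python3 -m inch '[0,0,0,0,0,0,60,0,0,0,0,0,0,60,0,0,0,0,0,0,60]'; python3 -c "
from workcell import bot
print(bot.job_done())"
```

```text
clock: 15.68
eef_pos: [0.3747, 0.0638, 0.2117]
tool_rot: [0.05, 0.999, 0.0, 0.001]
ft_force: [-0.5, 0.6, 0.3]
grip_width: 0.0515
grasp_force: 0.0
the job is handed in; nothing more can be done
None
```

I drove both pins to their stops and stood the mallet back on one face, clear of the truss; the caddy, carton and tray are where they were, and I handed the job in at about 15.7 s (no verdict came back).

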